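Screw the charging-port cap onto a mixing vessel and start its stirrer

ROBOT

A 6-joint arm with a two-finger parallel gripper is mounted at the origin on a cart in front of the work surface, level with it; the furniture and walls round the work are solid. World frame = base frame: x ahead of the robot, y to its left, z up, the work surface at z = 0. Lengths are in m, angles in rad, forces in N, time in s.
With the tool pointing down it reaches from about 0.275 to 0.725 m from the base axis. Payload 15.9 kg.
Tool frame: the origin (TCP) lies at the centre of the arm's flange, where the gripper is bolted on; the fingertips stand tip_extent ahead of it and the grasp point (between the pads) lies 155 mm ahead of it (tip_extent is the distance from the TCP to the fingertips, in m); y points along the fingers, z is the direction in which the jaws open and shut, and the axes are right-handed (so a half turn about y gives the same grasp; the last joint's range is limited). The gripper opens to 85 mm and grips with 20 to 120 N. Pads are 22 mm wide; open, the fingers measure 114 mm over their backs; the gripper's body (76 mm by 85 mm) begins 54 mm behind the grasp point. The pads swing forward as they close: fully open they stand 13 mm farther back than shut.
Start: joints at [-1.279, 0.213, -0.034, 1.323, 0, 1.571], TCP at [0.144, -0.479, 0.405] pointing down, gripper open.
Joint ranges: [-2.98, 2.98], [-0.74, 1.72], [-1.14, 1.35], [-2.1, 2.04], [-1.57, 1.44], [-3.14, 3.14]. Speed limits (rad/s): [1.89, 1.89, 2.39, 2.57, 3.14, 3.14].

INTERFACE

Orientations are given as [roll, pitch, yaw] about the fixed x, y, z axes, in that order (R = Rz(yaw) Ry(pitch) Rx(roll)).
In Python, from bench import * gives the robot as it stands. The module is installed in compiled form; this text tells all that it offers.
- The arm moves only by the tool arm_command, never from a script. Its argument "targets" is a list of rows, each a list of 7 numbers: the shift along the world's x, y, z in m, then the turn, a rotation vector about the world's x, y, z in degrees, then the closure, from -1 (fully open) to 1 (shut). A call has 1 to 12 rows; each row shifts and turns the commanded pose from where the row before left it; what a row does not reach is not made up. A row lasts 1/8 s, in which the tool goes at most 62.5 mm and 10.7 degrees, less where a joint would pass 70% of its speed; a pose out of reach is approached as far as the arm can. A call with a gripper value outside its range is refused whole. The fingers move at their own pace and stop on an object; "grip_force" is the grip in N (left out, the last holds). Time passes only in rows, so rows that do not move let the fingers close. It gives the time, the measured TCP pose, the force and the opening at its end, in the units of the state.
- observe(): the state, without advancing time (a new reading comes with each control period).
- camera(name): name is "scene" or "top"; returns (picture, depth): 420x560x3 uint8, red, green, blue; 420x560 float32, m along the optical axis (not along the pixel's ray), 0 where there is no reading.
- camera_info(name): a dict with "mtx" (3x3 intrinsics, pixels), "rvec" (rotation vector, rad) and "tvec" (3), from world to camera coordinates, as OpenCV has them. Camera axes: x right, y down, z forward; pixel columns grow to the right and rows downward; lengths in m; the calibration is good to about 2 mm. A picture is of the moment at which its call begins. camera_info takes no time and is no camera call.
- close_job(): hands the job in, once; it reports no verdict.
The state is a dict: "time": time; "joints": joint angles; "qvel": joint speeds; "joint_torque": joint torques, N m; "tcp_pos": TCP position; "ee_rot": TCP orientation; "contact_force": force on the tool from outside, world axes, zero at the start; "ft_torque": the same for the moment, N m; "width": finger opening in m.
Only numpy, scipy, OpenCV 4.12 (cv2) and the standard library are available. Lean on these libraries where they do the work, as an engineer would, in place of code of your own. Each camera call takes 0.05 s, during which the arm holds its last target.

TASK

Close the open inclined port of the mixing vessel with the larger of the two grey caps and start the stirrer. Set the cap square on the port so that it rests on top of the thread, turn it backward (anticlockwise, as you look at the cap) until it drops a step into the thread, then turn it forward until it comes to its stop, fully home. Then turn the knob of the stirrer's control unit clockwise as far as it goes, and leave the other things on the bench where they are.

Things in the scene. Friction and masses are not known exactly. Their poses are not given: they have to be found in the camera images.
- cap: The larger grey screw cap, loose, standing on its open end. Ribbed skirt 67 mm in diameter, 24 mm high; on top an upright finger bar; 50 mm high in all, 0.14 kg. Origin: centre of its open lower edge; z out through the top, x along the bar. Half a turn makes no difference to it. It may stand in either of two places, the small cap in the other.
- cap_bar (a point): Centre of that cap's finger bar, 37 mm above the cap's origin. The bar is 58 mm long (cap x), 14 mm thick, 26 mm high, from 24 to 50 mm above the origin. The cap falls and settles by its own weight, so fingers standing loosely on both sides of the bar can turn it.
- cap_lug (a point): Inside the skirt (bore 60 mm, 20.5 mm deep) are two thread lugs, below the two ends of the bar, each reaching 32 degrees to either side of the bar's line; underside 2 mm above the skirt's lower edge, 3 mm thick, bore between them 50 mm. This point is the middle of one lug's underside.
- port: Mouth of the open threaded steel port (fixed), a pipe leaning 27 degrees from vertical, away from the vessel's axis and towards the robot. Origin: centre of its rim. z: along the pipe, out of the mouth; x: level, where the cap's bar lies when fully home; y: down the slope. TURN, below, is the angle from port x to cap x about port z, anticlockwise positive, modulo 180 degrees.
- neck: The same pipe, same origin and z as port, x up the slope. 47 mm in diameter, tapered to 40 mm at the rim for lead-in. It has a two-start thread of 56 mm diameter; a rib higher than the thread stops each start at its forward end. The cap has sideways play of 1.5 mm along its bar, 3 mm across. At TURN 0 to 82 degrees the lugs rest on top of the thread; aim at about 40 when setting the cap down.
- port_top (a point): Middle of the top of one thread start. Cap origin on top of the thread: 13.5 mm below the rim (port z) at TURN 0, 11 mm at 82. Forward (clockwise) from there it only meets the stop rib at TURN 0, too high. Turned back past TURN 82 it drops 6.5 mm into the thread, and goes back no farther than 108. At 108 to 180 the lugs would stand on the ribs: do not set it down there.
- port_end (a point): Middle of one stop rib. After the drop, turned forward, the cap winds down 2.5 mm until its lugs meet the ribs at TURN 0, its bar level: fully home, cap origin 19 to 20 mm below the rim.
- vessel: The mixing vessel (fixed): glass jar with a steel head plate 138 mm in diameter, top 147 mm above the bench, a white motor on it (46 mm in diameter, its top 199 mm above the bench, about the height of the port's rim, 12 mm behind the vessel's axis). Origin: on the bench under its axis. The port's rim is 73 mm in front of the axis (vessel -x).
- speed_grip (a point): On the vertical axis of the black knob of the stirrer's control unit (white box 100 x 130 x 58 mm, left of the vessel), at the height to grip. The knob: a round flange 44 mm in diameter with a raised grip bar across it, 42 mm long, 14 mm thick, its top 7 mm above this point and the flange 23 mm below it. The bar lies along this point's x axis.
- speed (a joint): Turn of that knob in rad, 0 at off, growing clockwise seen from above to its stop at 1.5; it stays where it is left and turns easily (about 0.03 N m).
- small_cap: The small grey cap, 42 mm in diameter, 39 mm high with its bar, a bystander. Origin: centre of its lower edge.
- beaker_100: Glass beaker 57 mm in diameter, 68 mm high, a bystander. Origin: centre of its underside.
- specimen_cup_1: Lidded specimen cup 64 mm in diameter, 71 mm high, behind the control unit, a bystander. Origin: centre of its underside.
- specimen_cup_2: Another such cup, a bystander.
- marker_1: Felt marker 133 mm long, 12 mm thick, lying in front of the vessel, a bystander.

How it is judged:
By the outcome, as a careful person would: the job done as asked, in the order asked, and still so for the second after the job is handed in, with the robot touching nothing.
It also fails if it takes over 64 s, if anything falls off the work surface, if the arm or the gripper's body presses on something with over 40 N, if the wrist force passes 120 N, or if a joint passes its speed limit or range.

## Working session

There is one attempt and no reset: what is moved stays moved. The work goes in short steps, Python scripts to look and compute and a tool call to move; the robot and the scene stay as the last step left them, time stands still between calls to the robot, and variables do not carry over. Pictures are saved under pics/ and viewed, and the job is handed in when it is done.

Besides the shell and the picture viewer there is one more tool, called after "Emit:" as a command line: name --pt "numbers of a row" for each row, then --argument value for the rest. arm_command: Moves the arm, as the interface text tells. Its arguments: {"type":"object","properties":{"targets":{"type":"array"},"grip_force":{"type":"number"}},"required":["targets"]}

```bash
mkdir -p pics; ls
python3 - <<'E'
from bench import *
import cv2,numpy as np
s=observe();print(s)
for n in("scene","top"):
    p,d=camera(n);cv2.imwrite(f"pics/{n}0.png",p[:,:,::-1]);np.savez(f"pics/{n}0.npz",p=p,d=d)
    i=camera_info(n);print(n,i)
    R=cv2.Rodrigues(np.array(i['rvec']))[0];print(-R.T@np.array(i['tvec']).ravel())
E
```

```text
pics
{'time': 0.0, 'joints': array([-1.27897594e+00,  2.13370287e-01, -3.50418479e-02,  1.32351360e+00,
        1.85519980e-05,  1.57079767e+00]), 'qvel': array([-0.00182532,  0.00028458,  0.00216534, -0.00234682, -0.00164565,
       -0.00201183]), 'joint_torque': array([ 3.19021521e-03, -6.86160994e+01,  4.87113404e+01,  1.74799841e-02,
        1.61179400e-04,  1.10387919e-05]), 'tcp_pos': array([ 0.14380926, -0.47872254,  0.40421584]), 'ee_rot': array([-1.57192573e+00,  1.85504669e-05, -2.84977363e+00]), 'contact_force': array([1.35502027, 0.71505772, 0.29940011]), 'ft_torque': array([ 0.01856614, -0.04658142,  0.04998258]), 'width': 0.08513765071981354}
scene {'mtx': array([[415.78166141,   0.        , 277.14804519],
       [  0.        , 415.78166141, 204.67682686],
       [  0.        ,   0.        ,   1.        ]]), 'rvec': array([ 1.27729363, -2.26219596,  0.96319458]), 'tvec': array([0.50848955, 0.32339147, 0.7158327 ])}
[0.02607547 0.59167219 0.72443372]
top {'mtx': array([[460.31117685,   0.        , 280.51924791],
       [  0.        , 460.31117685, 208.69955653],
       [  0.        ,   0.        ,   1.        ]]), 'rvec': array([ 2.13955353, -2.14010495,  0.13184524]), 'tvec': array([0.25087658, 0.58235962, 0.90623049])}
[0.44885846 0.23361598 0.98350656]
```

View pics/scene0.png

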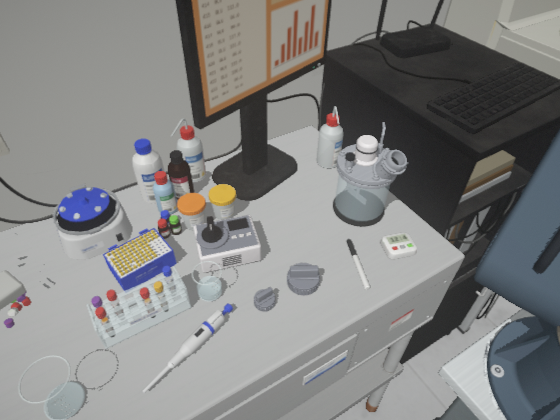

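View pics/top0.png

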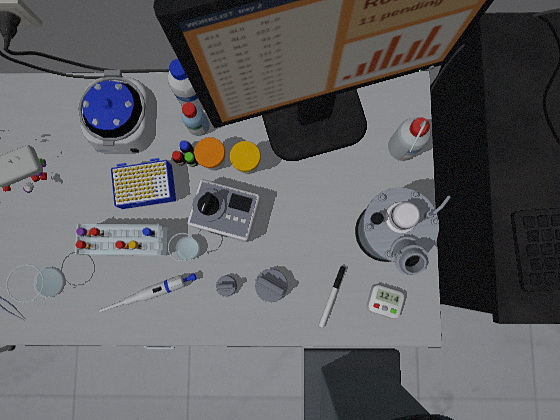

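The top view shows the large cap near (271,285), the small cap near (227,285), the knob near (208,204), the port mouth near (412,259), and the motor near (405,215). Next I'll enlarge the crops.

```bash
cat > h.py <<'E'
import cv2,numpy as np
from bench import *
def cam(n):
    i=camera_info(n);return np.array(i['mtx']),cv2.Rodrigues(np.array(i['rvec']))[0],np.array(i['tvec']).ravel()
def ray(n,uv):
    K,R,t=cam(n);d=R.T@np.linalg.inv(K)@np.array([uv[0],uv[1],1.]);return -R.T@t,d
def onz(n,uv,z):
    o,d=ray(n,uv);return o+d*(z-o[2])/d[2]
def proj(n,P):
    K,R,t=cam(n);q=(R@np.atleast_2d(P).T).T+t;q=q@K.T;return q[:,:2]/q[:,2:]
def tri(a,b):
    (o1,d1),(o2,d2)=ray("scene",a),ray("top",b)
    d1=d1/np.linalg.norm(d1);d2=d2/np.linalg.norm(d2)
    s=np.linalg.lstsq(np.c_[d1,-d2],o2-o1,rcond=None)[0]
    p,q=o1+s[0]*d1,o2+s[1]*d2;return (p+q)/2,np.linalg.norm(p-q)
def cloud(n,d):
    K,R,t=cam(n);v,u=np.mgrid[:d.shape[0],:d.shape[1]]
    c=np.stack([(u-K[0,2])/K[0,0]*d,(v-K[1,2])/K[1,1]*d,d],-1);return (c-t)@R
def crop(n,src,x0,y0,w,h,f,out):
    p=src[y0:y0+h,x0:x0+w,::-1];cv2.imwrite(out,cv2.resize(p,None,fx=f,fy=f,interpolation=cv2.INTER_CUBIC))
def snap(tag):
    r={}
    for n in("scene","top"):
        p,d=camera(n);cv2.imwrite(f"pics/{n}{tag}.png",p[:,:,::-1]);np.savez(f"pics/{n}{tag}.npz",p=p,d=d);r[n]=(p,d)
    return r
E
python3 - <<'E'
from h import *
t=np.load("pics/top0.npz")['p'];s=np.load("pics/scene0.npz")['p']
a=[(t,"top",180,170,120,140),(t,"top",350,175,100,110),(s,"scene",190,200,140,120),(s,"scene",325,125,90,105)]
for k,(p,n,x,y,w,h) in enumerate(a):crop(n,p,x,y,w,h,5,f"pics/c{k}.png")
a=[cv2.imread(f"pics/c{k}.png") for k in range(4)]
for k in(0,1),(2,3):
    q=[cv2.resize(a[i],(400,int(a[i].shape[0]*400/a[i].shape[1]))) for i in k]
    H=max(x.shape[0] for x in q)
    cv2.imwrite(f"pics/cc{k[0]}.png",np.hstack([cv2.copyMakeBorder(x,0,H-x.shape[0],0,0,0) for x in q]))
E
```

```text
(no output)
```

View pics/cc0.png

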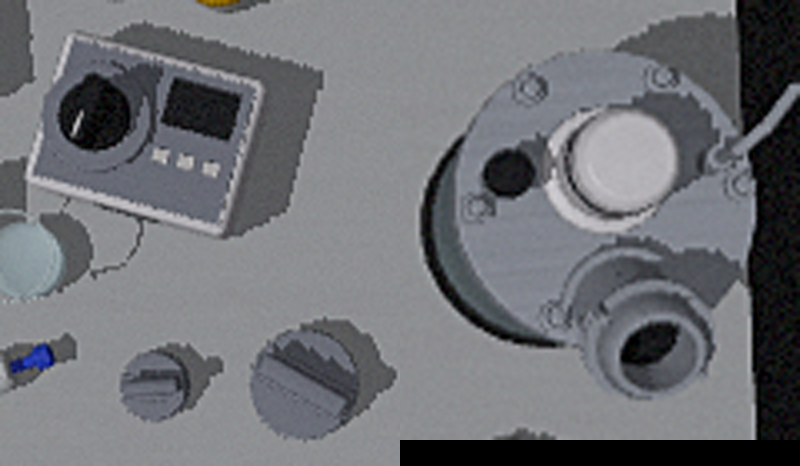

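View pics/cc2.png

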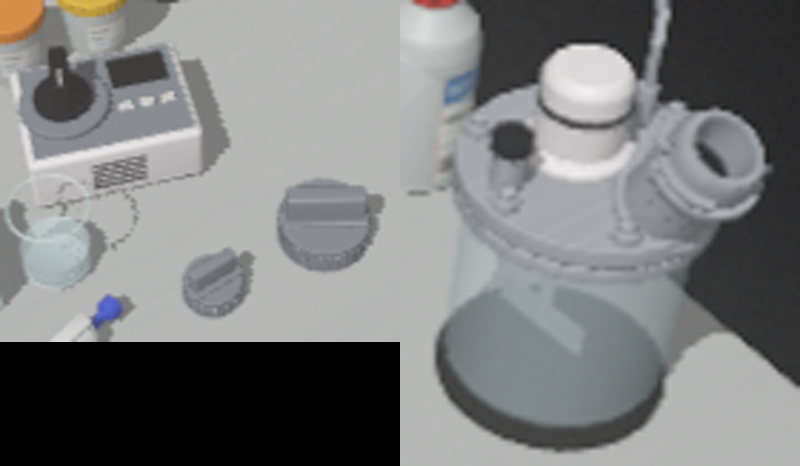

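The crops show the cap bar, the knob bar and the port rim clearly. I'll measure them with the depth clouds and rays.

Run:
```python
from h import *
np.set_printoptions(precision=4,suppress=True)
def circ(P):
    A=np.c_[2*P,np.ones(len(P))];c=np.linalg.lstsq(A,(P**2).sum(1),rcond=None)[0];return c[:2],np.sqrt(c[2]+c[0]**2+c[1]**2)
C={}
for n in("top","scene"):
    f=np.load(f"pics/{n}0.npz");p,d=f['p'],f['d'];C[n]=(p,cloud(n,d),d>0)
    X=C[n][1];ok=C[n][2]
    print(n,"bench z",np.median(X[300:330,150:260,2]) if n=="top" else np.median(X[300:330,320:340,2]))
boxes={"top":dict(big=(250,262,296,308),small=(212,268,240,300),knob=(192,185,224,222),motor=(385,195,425,235)),
"scene":dict(big=(284,258,324,298),small=(250,284,280,312),knob=(195,212,230,250),motor=(352,130,385,162))}
for n in boxes:
    p,X,ok=C[n]
    for k,(a,b,c,e) in boxes[n].items():
        Q=X[b:e,a:c][ok[b:e,a:c]];z=Q[:,2]
        if k=="motor":
            T=Q[z>0.192];print(n,k,len(T),T.min(0),T.max(0),T.mean(0),np.median(T[:,2]));continue
        lo={"big":.042,"small":.031,"knob":.070}[k]
        T=Q[(z>lo)&(z<lo+.06)]
        r=cv2.minAreaRect((T[:,:2]*1000).astype(np.float32));
        print(n,k,len(T),"top z",np.percentile(T[:,2],[5,50,95]),"rect",r)
        if k!="knob":
            s=Q[z>.008];h=cv2.minEnclosingCircle((s[:,:2]*1000).astype(np.float32));print("   encl",h)
```

```text
top bench z -0.0008016552536858703
scene bench z 0.0014045024091958575
top big 200 top z [0.046  0.0492 0.0516] rect ((426.7268371582031, 270.94122314453125), (57.43568420410156, 13.778698921203613), 60.84178161621094)
   encl ((427.1409912109375, 271.0104064941406), 33.876792907714844)
top small 86 top z [0.0343 0.037  0.0403] rect ((425.1674499511719, 364.9018859863281), (9.881600379943848, 35.76743698120117), 5.188665390014648)
   encl ((425.3023376464844, 364.8752136230469), 21.68789291381836)
top knob 306 top z [0.0706 0.0956 0.1024] rect ((588.657470703125, 396.2010803222656), (41.729740142822266, 39.442108154296875), 28.082897186279297)
top motor 528 [0.5289 0.0093 0.192 ] [0.5726 0.0528 0.2021] [0.5508 0.032  0.1976] 0.19782654535809507
scene big 225 top z [0.0434 0.0503 0.0529] rect ((427.9295349121094, 271.7840270996094), (57.05154037475586, 16.17566680908203), 61.94232940673828)
   encl ((427.29766845703125, 271.6123046875), 34.17042922973633)
scene small 113 top z [0.0317 0.0384 0.041 ] rect ((425.7350158691406, 365.7626037597656), (10.401718139648438, 35.618343353271484), 4.62135648727417)
   encl ((425.3246154785156, 365.10369873046875), 21.977785110473633)
scene knob 325 top z [0.0713 0.0752 0.1037] rect ((588.6459350585938, 397.1443786621094), (41.67546463012695, 41.678810119628906), 66.85477447509766)
scene motor 278 [ 0.4802 -0.0224  0.192 ] [0.5747 0.0548 0.2035] [0.5442 0.0337 0.1986] 0.19940468368987418
```

Run:
```python
from h import *
np.set_printoptions(precision=4,suppress=True)
for n in("top","scene"):
    f=np.load(f"pics/{n}0.npz");d=f['d'];X=cloud(n,d)
    for nm,(a,b,c,e),lo in(("cap",(245,258,300,312) if n=="top" else (280,255,328,300),.042),("knob",(190,183,226,224) if n=="top" else (192,208,232,252),.088)):
        Q=X[b:e,a:c].reshape(-1,3);T=Q[(Q[:,2]>lo)&(Q[:,2]<lo+.03)]
        m=T[:,:2].mean(0);w,V=np.linalg.eigh(np.cov((T[:,:2]-m).T));v=V[:,1]
        print(n,nm,len(T),m,"ang",np.degrees(np.arctan2(v[1],v[0]))%180,cv2.minAreaRect((T[:,:2]*1000).astype(np.float32)),np.percentile(T[:,2],[10,50,95]))
    # plate
    if n=="top": 
        b=X[175:285,350:450].reshape(-1,3)
        P=b[(abs(b[:,2]-.147)<.004)]
    else:
        b=X[125:230,325:415].reshape(-1,3);P=b[(abs(b[:,2]-.147)<.004)]
    hull=cv2.convexHull((P[:,:2]*1000).astype(np.float32))[:,0]
    print(n,"plate",len(P),P[:,:2].min(0),P[:,:2].max(0),cv2.minEnclosingCircle(hull))
    H=b[(b[:,2]>.165)]
    v=H[(H[:,0]<.53)]
    print(" port pts",len(v),v.min(0),v.max(0))
    img=np.zeros((1,1))
    # height map picture with z
    x0,y0,x1,y1=(350,175,450,285) if n=="top" else (325,125,415,230)
    z=X[y0:y1,x0:x1,2];zz=np.clip((z-.14)/.07,0,1)*255
    cv2.imwrite(f"pics/z_{n}.png",cv2.resize(cv2.applyColorMap(zz.astype(np.uint8),cv2.COLORMAP_JET),None,fx=4,fy=4,interpolation=0))
a,b=cv2.imread("pics/z_top.png"),cv2.imread("pics/z_scene.png");H=max(a.shape[0],b.shape[0])
cv2.imwrite("pics/z.png",np.hstack([cv2.copyMakeBorder(x,0,H-x.shape[0],0,0,0) for x in(a,b)]))
```

```text
top cap 200 [0.4268 0.271 ] ang 60.88281608463385 ((426.7268371582031, 270.94122314453125), (57.43568420410156, 13.778698921203613), 60.84178161621094) [0.0466 0.0492 0.0516]
top knob 173 [0.5877 0.3959] ang 159.35301605805913 ((588.334228515625, 396.82745361328125), (15.307317733764648, 41.245819091796875), 72.34587097167969) [0.0949 0.1    0.1028]
top plate 2513 [ 0.4725 -0.038 ] [0.6083 0.0985] ((539.7326049804688, 30.027252197265625), 68.80061340332031)
 port pts 1000 [ 0.4489 -0.0037  0.1651] [0.5298 0.2336 0.9835]
scene cap 225 [0.4261 0.2727] ang 61.729985277563976 ((427.9295349121094, 271.7840270996094), (57.05154037475586, 16.17566680908203), 61.94232940673828) [0.0442 0.0503 0.0529]
scene knob 131 [0.5849 0.3991] ang 158.64118392993691 ((588.8450317382812, 397.71844482421875), (13.835075378417969, 41.43921661376953), 68.99659729003906) [0.0939 0.1022 0.1044]
scene plate 803 [ 0.4717 -0.1092] [0.632  0.0998] ((567.5233154296875, -8.808155059814453), 116.87105560302734)
 port pts 655 [ 0.0261 -0.0022  0.1651] [0.53   0.5917 0.7244]
```

View pics/z.png

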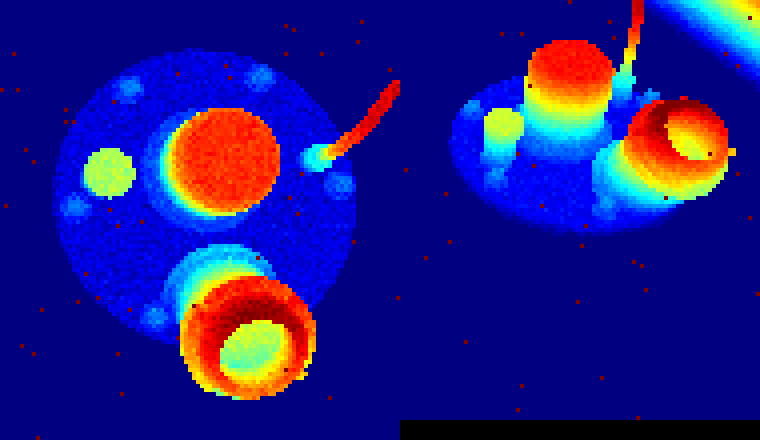

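```bash
python3 - <<'E'
from h import *
np.set_printoptions(precision=4,suppress=True)
from scipy.optimize import least_squares
V=np.array([.5397,.0300])
psi=np.arctan2(.002,.0113)
for n in("top","scene"):
    X=cloud(n,np.load(f"pics/{n}0.npz")['d'])
    b=(X[238:282,392:435] if n=="top" else X[145:180,375:412]).reshape(-1,3)
    for k in range(4):
        u=np.array([np.cos(psi),np.sin(psi)]);n3=np.r_[-np.sin(np.radians(27))*u,np.cos(np.radians(27))]
        c0=np.r_[V-.073*u,.199]
        ex=np.array([-u[1],u[0],0]);ey=np.cross(n3,ex)
        L=(b-c0)@np.c_[ex,ey,n3]
        rr=np.hypot(L[:,0],L[:,1])
        S=L[(rr<.024)&(rr>.014)&(abs(L[:,2])<.01)]
        S=S[S[:,2]>-.004] 
        # annulus: outer and inner
        z=np.median(S[(S[:,2]>-.003)][:,2])
        T=S[abs(S[:,2]-z)<.002]
        f=least_squares(lambda q:np.hypot(T[:,0]-q[0],T[:,1]-q[1])-q[2],[0,0,.018])
        c=c0+np.c_[ex,ey,n3]@np.r_[f.x[:2],z]
        # plane fit 
        A=np.c_[T[:,0],T[:,1],np.ones(len(T))];pl=np.linalg.lstsq(A,T[:,2],rcond=None)[0]
        psi=np.arctan2(*(V-c[:2])[::-1])
        print(n,len(T),"c",c,"r",f.x[2],"plane",pl,"psi",np.degrees(psi),"dist",np.linalg.norm(V-c[:2]))
    print(np.histogram(L[rr<.035][:,2],bins=np.arange(-.03,.012,.003)))
E
python3 - <<'E'
import sys;sys.path.insert(0,'.')
import cv2
for n,(x,y,w,h) in {"top":(385,235,55,55),"scene":(365,135,55,55)}.items():
    p=cv2.imread(f"pics/{n}0.png")[y:y+h,x:x+w];cv2.imwrite(f"pics/r_{n}.png",cv2.resize(p,None,fx=7,fy=7,interpolation=cv2.INTER_CUBIC))
import numpy as np
cv2.imwrite("pics/r.png",np.hstack([cv2.imread(f"pics/r_{n}.png") for n in("top","scene")]))
E
```

```text
top 117 c [0.4677 0.022  0.2008] r 0.018746928591395925 plane [-0.0046  0.0138  0.0014] psi 6.345616212156481 dist 0.07243647310612078
top 182 c [0.4678 0.0237 0.2009] r 0.018941241314666745 plane [-0.0066  0.0101  0.0014] psi 4.989387173236041 dist 0.07214448711045549
top 186 c [0.4679 0.0239 0.2008] r 0.018964950907764948 plane [-0.003   0.0129  0.0014] psi 4.815932949520905 dist 0.07206787153405816
top 187 c [0.4679 0.024  0.2008] r 0.0189810925573691 plane [-0.0019  0.013   0.0014] psi 4.7971917050395625 dist 0.07204784643085954
(array([ 12,  10,  77,  68,  43,  82,  99, 111,  55,  92, 159,  38,   0]), array([-0.03 , -0.027, -0.024, -0.021, -0.018, -0.015, -0.012, -0.009,
       -0.006, -0.003, -0.   ,  0.003,  0.006,  0.009]))
scene 102 c [0.4687 0.0249 0.2022] r 0.018782696207053497 plane [-0.0125 -0.0107  0.0023] psi 4.082861692162978 dist 0.07122466368845691
scene 100 c [0.4686 0.025  0.2021] r 0.018866397261732327 plane [-0.013  -0.0113  0.0022] psi 4.002419010544381 dist 0.07123536483803485
scene 99 c [0.4687 0.025  0.2021] r 0.018875517547456044 plane [-0.0122 -0.0096  0.0022] psi 4.003247661416987 dist 0.07120941429595451
scene 99 c [0.4687 0.025  0.2021] r 0.018875516897446563 plane [-0.0123 -0.0096  0.0022] psi 4.003246597409012 dist 0.07120947539558685
(array([15, 21, 14, 31, 34, 71, 63, 65, 48, 61, 86, 54,  0]), array([-0.03 , -0.027, -0.024, -0.021, -0.018, -0.015, -0.012, -0.009,
       -0.006, -0.003, -0.   ,  0.003,  0.006,  0.009]))
```

View pics/r.png

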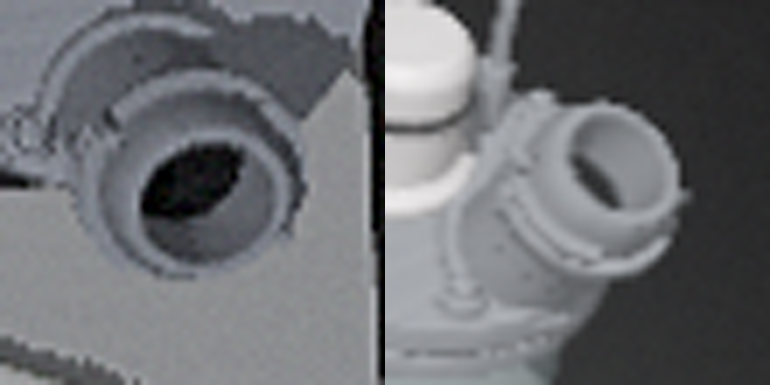

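Estimates so far:

| Item | Position (m) | Orientation |
|---|---|---|
| Cap | (0.427, 0.271) | bar at 61.3° |
| Port rim | (0.468, 0.0245, 0.200) | slope azimuth about 4.5° |
| Knob | (0.5885, 0.397) | bar at about 160° |

I'll swing across inside of the vessel, towards the cap.

Emit:
arm_command --pt "0.022 0.058 -0.006 0 0 3.75 -1" --pt "0.022 0.058 -0.006 0 0 3.75 -1" --pt "0.022 0.058 -0.006 0 0 3.75 -1" --pt "0.022 0.058 -0.006 0 0 3.75 -1" --pt "0.022 0.058 -0.006 0 0 3.75 -1" --pt "0.022 0.058 -0.006 0 0 3.75 -1" --pt "0.022 0.058 -0.006 0 0 3.75 -1" --pt "0.022 0.058 -0.006 0 0 3.75 -1" --pt "0.022 0.058 -0.006 0 0 3.75 -1" --pt "0.022 0.058 -0.006 0 0 3.75 -1" --pt "0.022 0.058 -0.006 0 0 3.75 -1" --pt "0.022 0.058 -0.006 0 0 3.75 -1" --grip_force 40

```text
time: 1.6
tcp_pos: [0.3967, 0.1796, 0.3365]
ee_rot: [-1.571, 0.0, -2.105]
contact_force: [1.6, -2.5, 0.9]
width: 0.0858
```

```bash
cat >> h.py <<'E'
from scipy.spatial.transform import Rotation as Ro
np.set_printoptions(precision=4,suppress=True)
def pose():
    s=observe();return s,s['tcp_pos'],Ro.from_euler('xyz',s['ee_rot'])
PC=np.array([.468,.0245,.2005]);PSI=np.radians(4.5);TH=np.radians(27)
_u=np.array([np.cos(PSI),np.sin(PSI)])
PZ=np.r_[-np.sin(TH)*_u,np.cos(TH)];PY=np.r_[-np.cos(TH)*_u,-np.sin(TH)];PX=np.cross(PY,PZ)
def port_tool(turn,h):
    """tool pose with grasp point at height h (m, along port z from rim)"""
    t=np.radians(turn);cx=np.cos(t)*PX+np.sin(t)*PY;cy=np.cross(PZ,cx)
    R=np.c_[-cx,-PZ,-cy];return PC+(h+.155)*PZ,Ro.from_matrix(R)
def delta(p,R):
    s,q,Q=pose();return p-q,np.degrees((R*Q.inv()).as_rotvec())
def inport():
    s,q,Q=pose();g=q+.155*Q.as_matrix()[:,1];L=(g-PC)@np.c_[PX,PY,PZ];M=Q.as_matrix();cx=-M[:,0]
    return dict(t=s['time'],g=L*1000,turn=np.degrees(np.arctan2(cx@PY,cx@PX)),tilt=np.degrees(np.arccos(-M[:,1]@PZ)),w=s['width']*1000,F=s['contact_force'],M=s['ft_torque'],j=np.degrees(s['joints']))
E
python3 - <<'E'
from h import *
s,p,R=pose();print(s['joints'],s['ee_rot'])
print(delta(np.array([.427,.271,.195]),Ro.from_euler('xyz',[-90,0,-118.6],degrees=True)))
E
```

```text
[ 0.4253  0.1069 -0.3355  1.1283 -0.0002  2.5305] [-1.5706  0.     -2.1052]
(array([ 0.0303,  0.0914, -0.1415]), array([0.0063, 0.0116, 2.0195]))
```

Emit:
arm_command --pt "0.015 0.045 0 0 0 1 -1" --pt "0.015 0.046 -0.01 0 0 1 -1" --pt "0 0 -0.045 0 0 0 -1" --pt "0 0 0 0 0 0 -1" --pt "0 0 0 0 0 0 -1"

```text
time: 2.22
tcp_pos: [0.4267, 0.268, 0.283]
ee_rot: [-1.571, 0.0, -2.074]
contact_force: [0.1, 0.5, 0.4]
width: 0.0854
```

Run:
```python
from h import *
s,p,R=pose();print(p,s['joints'],s['ee_rot'])
print(delta(np.array([.427,.271,.195]),Ro.from_euler('xyz',[-90,0,-118.6],degrees=True)))
snap(1)
t=np.load("pics/top1.npz")['p'];s=np.load("pics/scene1.npz")['p']
cv2.imwrite("pics/v1.png",np.hstack([cv2.resize(t[200:380,180:380,::-1],(400,360)),cv2.resize(s[180:360,220:420,::-1],(400,360))]))
```

```text
[0.4267 0.268  0.283 ] [ 0.561   0.277  -0.2654  1.0281 -0.0001  2.6346] [-1.5706  0.0003 -2.0736]
(array([ 0.0003,  0.003 , -0.088 ]), array([-0.0074,  0.02  ,  0.2091]))
```

View pics/v1.png

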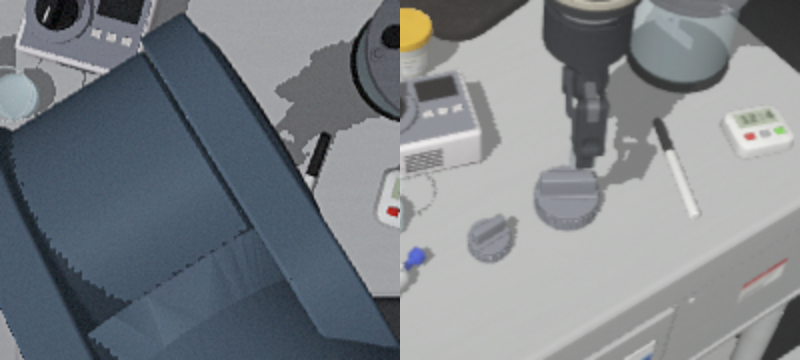

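The scene view shows the open gripper above the cap with its jaws across the bar. The arm blocks the top view there. Next I'll descend and grip.

Emit:
arm_command --pt "0 0.003 -0.044 0 0 0 -1" --pt "0 0 -0.034 0 0 0 -1" --pt "0 0 -0.01 0 0 0 -1" --pt "0 0 0 0 0 0 -0.2" --pt "0 0 0 0 0 0 1" --pt "0 0 0 0 0 0 1" --pt "0 0 0 0 0 0 1" --pt "0 0 0 0 0 0 1" --pt "0 0 0 0 0 0 1" --grip_force 40

```text
time: 3.45
tcp_pos: [0.4283, 0.2727, 0.1976]
ee_rot: [-1.568, 0.007, -2.073]
contact_force: [-4.2, -0.8, 40.2]
width: 0.0132
```

The fingertips press on the cap's top with 40 N, so I'll raise a little and let them re-grip.

Emit:
arm_command --pt "0 0 0.006 0 0 0 1" --pt "0 0 0 0 0 0 1"

```text
time: 3.7
tcp_pos: [0.4268, 0.2715, 0.2006]
ee_rot: [-1.57, 0.001, -2.073]
contact_force: [0.5, -0.8, -1.8]
width: 0.0132
```

Run:
```python
from h import *
s,p,R=pose();print(p,s['ee_rot'],s['contact_force'],s['ft_torque'],s['width'])
```

```text
[0.4268 0.2715 0.2006] [-1.5701  0.0011 -2.0731] [ 0.4994 -0.7577 -1.7876] [-0.058   0.0471  0.0157] 0.013245632479430705
```

Run:
```python
from h import *
p,R=port_tool(40,.085);print(p,R.as_euler('xyz',degrees=True))
print(delta(p,R))
s,q,Q=pose()
# decompose: yaw about z first, then tilt about PX
R0=Ro.from_rotvec(-PX*TH*-1).inv()
for sg in(1,-1):
    V=Ro.from_rotvec(sg*TH*PX)*R; print(sg,V.as_matrix()[:,1],np.degrees((V*Q.inv()).as_rotvec()), -sg*27*PX)
```

```text
[0.3594 0.016  0.4143] [-68.6783 -16.9669 -48.7166]
(array([-0.0674, -0.2555,  0.2137]), array([-15.4458, -24.4415,  71.8227]))
1 [ 0.  0. -1.] [-0.0728  0.0302 73.2797] [  2.1184 -26.9168  -0.    ]
-1 [ 0.8065  0.0635 -0.5878] [-30.7128 -48.7503  67.4386] [-2.1184 26.9168  0.    ]
```

Emit:
arm_command --pt "0 0 0.03 0 0 0 1" --pt "0 0 0.05 0 0 8 1" --pt "0 -0.02 0.05 0 0 9 1" --pt "-0.01 -0.035 0.04 0 0 9.3 1" --pt "-0.01 -0.045 0.03 0 0 9.4 1" --pt "-0.015 -0.045 0.014 0 0 9.4 1" --pt "-0.015 -0.045 0 0 0 9.4 1" --pt "-0.01 -0.04 0 0 0 9.4 1" --pt "-0.007 -0.026 0 0 0 9.4 1" --pt "0 0 0 0.7 -9 0 1" --pt "0 0 0 0.7 -9 0 1" --pt "0 0 0 0.7 -8.9 0 1"

```text
time: 5.2
tcp_pos: [0.3594, 0.0152, 0.4138]
ee_rot: [-1.195, -0.299, -0.851]
contact_force: [0.4, -0.6, -1.5]
width: 0.0136
```

Run:
```python
from h import *
print(inport());print(delta(*port_tool(40,.085)))
snap(2)
t=np.load("pics/top2.npz")['p'];s=np.load("pics/scene2.npz")['p']
cv2.imwrite("pics/v2.png",np.hstack([cv2.resize(t[180:330,330:480,::-1],(400,400)),cv2.resize(s[80:230,280:430,::-1],(400,400))]))
```

```text
{'t': 5.2, 'g': array([-0.8134, -0.4359, 84.5869]), 'turn': np.float64(40.00867809614754), 'tilt': np.float64(0.26317007869015036), 'w': 13.582543897322315, 'F': array([ 0.3829, -0.6432, -1.5235]), 'M': array([-0.1238,  0.5269,  0.0513]), 'j': array([  1.9789, -20.0159, -34.7296,  48.0462,   1.126 ,  47.7496])}
(array([-0.    ,  0.0007,  0.0005]), array([0.0089, 0.2631, 0.005 ]))
```

View pics/v2.png

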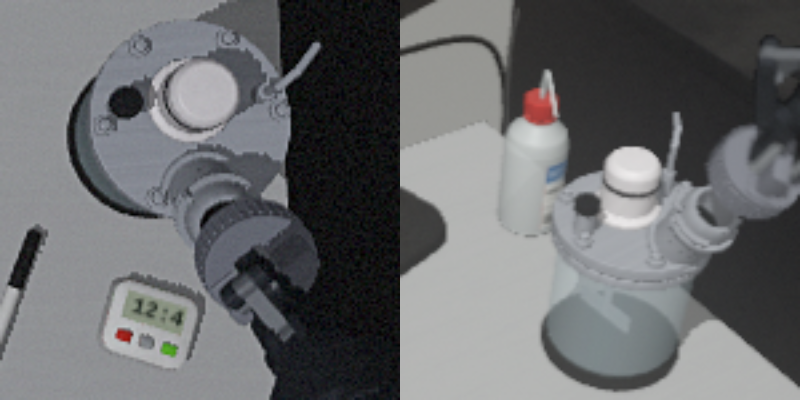

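The cap hangs over the port in both views. I'll check its centre and tilt in the port frame from depth.

```bash
cat >> h.py <<'E'
def plist(n,tag,reg=.05):
    f=np.load(f"pics/{n}{tag}.npz");X=cloud(n,f['d']);ok=f['d']>0
    L=((X-PC)@np.c_[PX,PY,PZ])[ok];return L*1000,f['p'][ok]
E
python3 - <<'E'
from h import *
for n in("top","scene"):
    L,c=plist(n,2);r=np.hypot(L[:,0],L[:,1])
    m=(r<42)&(L[:,2]>30)&(L[:,2]<70);L=L[m]
    print(n,len(L),np.histogram(L[:,2],bins=np.arange(30,72,3)))
    T=L[(np.abs(L[:,2]-np.median(L[L[:,2]>55][:,2]))<4)]
    A=np.c_[T[:,:2],np.ones(len(T))];pl=np.linalg.lstsq(A,T[:,2],rcond=None)[0]
    res=np.abs(A@pl-T[:,2])<1.5;pl=np.linalg.lstsq(A[res],T[res,2],rcond=None)[0]
    print(len(T),"plane",pl,"encl",cv2.minEnclosingCircle(L[:,:2].astype(np.float32)),cv2.minEnclosingCircle(T[:,:2].astype(np.float32)))
E
```

```text
top 854 (array([  0,   0,   0,   0,  15,  41,  39,  46,  43,  55,  55, 239, 289]), array([30, 33, 36, 39, 42, 45, 48, 51, 54, 57, 60, 63, 66, 69]))
576 plane [-0.0203 -0.0047 66.1934] encl ((-2.715937852859497, -3.0989296436309814), 34.496482849121094) ((-2.975290298461914, -2.973391532897949), 34.21235656738281)
scene 631 (array([  0,   0,   0,   0,  13,  32,  35,  53,  34,  48,  47, 121, 233]), array([30, 33, 36, 39, 42, 45, 48, 51, 54, 57, 60, 63, 66, 69]))
386 plane [-0.0091 -0.0075 66.5248] encl ((-1.5054582357406616, -3.4648756980895996), 34.74190902709961) ((-1.401138186454773, -3.586798906326294), 34.6866569519043)
```

Run:
```python
from h import *
B=np.c_[PX,PY,PZ];a=np.linspace(0,2*np.pi,200)
def ring(cx,cy,r,z):return PC+(np.c_[cx+r*np.cos(a),cy+r*np.sin(a),0*a+z]/1000)@B.T
out=[]
for n,(x,y) in(("top",(385,235)),("scene",(365,110))):
    im=cv2.resize(cv2.imread(f"pics/{n}2.png")[y:y+80,x:x+80],None,fx=5,fy=5,interpolation=cv2.INTER_CUBIC)
    for (cx,cy,r,z,col) in((-.8,-.4,33.5,66.3,(0,0,255)),(-2.1,-3,33.5,66.3,(0,255,0)),(0,0,20,0,(255,255,0))):
        q=(proj(n,ring(cx,cy,r,z))-[x,y]+.5)*5
        cv2.polylines(im,[q.astype(np.int32)],True,col,1)
    out.append(im)
cv2.imwrite("pics/o2.png",np.hstack(out))
for n in("top","scene"):
    L,c=plist(n,2);T=L[(np.hypot(L[:,0],L[:,1])<45)&(abs(L[:,2]-66.3)<2.5)][:,:2]
    h=cv2.convexHull(T.astype(np.float32))[:,0]
    from scipy.optimize import least_squares
    f=least_squares(lambda q:np.hypot(h[:,0]-q[0],h[:,1]-q[1])-33.5,[0,0],loss='soft_l1',f_scale=.5);print(n,f.x,len(h),f.fun)
```

```text
top [-2.7686 -2.051 ] 28 [-0.141  -0.3427 -0.4569 -0.6936 -0.6123 -0.665  -0.5745 -0.878   0.357
 -0.2363 -0.444  -1.1308 -0.4893 -0.5824 -0.4159 -0.5083 -0.3837 -0.1422
 -0.1716 -0.1132 -0.2381  0.1141  0.1318  0.0402  0.2028 -0.0771  0.0926
 -0.3038]
scene [-2.4069 -3.1078] 26 [ 1.9694  0.6695  0.4082 -0.0836 -0.9231 -0.9915 -0.6645 -0.8096 -1.6744
 -1.0668 -0.3988  0.1897 -0.8283 -1.1636 -0.8191  1.1274 -0.5389 -0.8992
 -0.9442 -0.6421 -0.8383 -0.625  -0.4066 -0.9254 -0.1122 -0.2453]
```

View pics/o2.png

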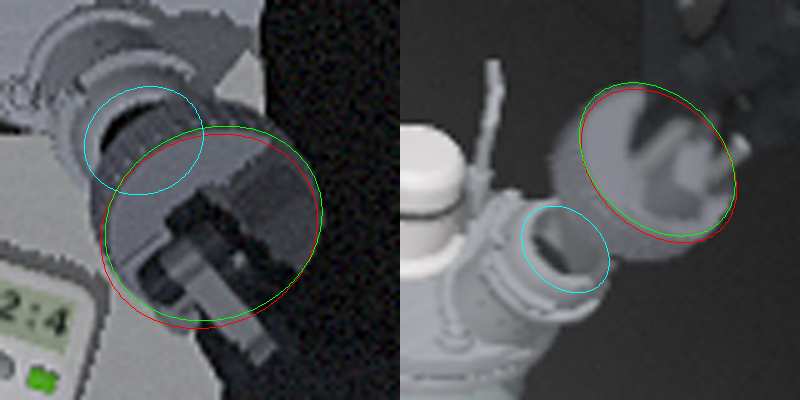

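The green ring, centred at port (-2.1, -3), matches the cap, and the cyan ring matches the rim. I'll shift the tool by (+2.1, +2.3) mm and lower along the axis.

Run:
```python
from h import *
print("shift+35down",(2.1*PX+2.3*PY-35*PZ),"10mm down",-10*PZ, PX,PY)
```

```text
shift+35down [ 13.6329   3.1794 -32.2294] 10mm down [ 4.5259  0.3562 -8.9101] [-0.0785  0.9969  0.    ] [-0.8883 -0.0699 -0.454 ]
```

Emit:
arm_command --pt "-0.0022 0.002 -0.001 0 0.26 0 1" --pt "0.0053 0.0004 -0.0104 0 0 0 1" --pt "0.0053 0.0004 -0.0104 0 0 0 1" --pt "0.0053 0.0004 -0.0104 0 0 0 1" --pt "0.0045 0.0004 -0.0089 0 0 0 1" --pt "0 0 0 0 0 0 1"

```text
time: 6.05
tcp_pos: [0.3778, 0.0189, 0.3718]
ee_rot: [-1.204, -0.292, -0.848]
contact_force: [0.2, 0.8, -1.4]
width: 0.0133
```

Run:
```python
from h import *
print(inport())
snap(3)
B=np.c_[PX,PY,PZ];a=np.linspace(0,2*np.pi,200)
def ring(cx,cy,r,z):return PC+(np.c_[cx+r*np.cos(a),cy+r*np.sin(a),0*a+z]/1000)@B.T
h=inport()['g'][2]-42.3
out=[]
for n,(x,y) in(("top",(385,225)),("scene",(355,110))):
    im=cv2.resize(cv2.imread(f"pics/{n}3.png")[y:y+80,x:x+80],None,fx=5,fy=5,interpolation=cv2.INTER_CUBIC)
    for (cx,cy,r,z,col) in((0,0,33.5,24+h,(0,0,255)),(0,0,33.5,h,(0,255,0))):
        q=(proj(n,ring(cx,cy,r,z))-[x,y]+.5)*5
        cv2.polylines(im,[q.astype(np.int32)],True,col,1)
    out.append(im)
cv2.imwrite("pics/o3.png",np.hstack(out))
```

```text
{'t': 6.05, 'g': array([ 1.5488,  3.7621, 38.6544]), 'turn': np.float64(40.0118718150029), 'tilt': np.float64(0.37513512391033393), 'w': 13.343695861150172, 'F': array([ 0.1857,  0.7917, -1.3741]), 'M': array([-0.0759,  0.5162, -0.0399]), 'j': array([  2.5396, -16.4067, -38.4283,  41.3671,   0.8815,  48.2348])}
```

View pics/o3.png

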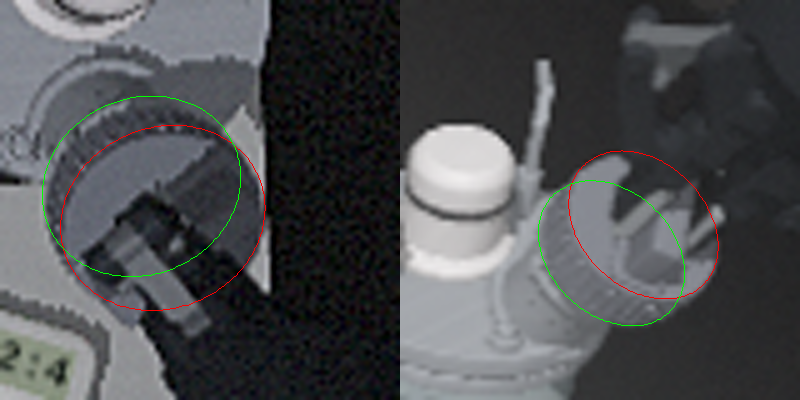

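The cap sits about 2 mm too far down-slope. I'll correct that and the tilt, then lower.

Run:
```python
from h import *
p,R=port_tool(40,.0387);print(delta(p+(1.4*PX+1.9*PY)/1000,R))
```

```text
(array([ 0.0008, -0.0001, -0.0005]), array([ 0.0284, -0.2887, -0.012 ]))
```

Emit:
arm_command --pt "0.001 0 -0.001 0 -0.3 0 1" --pt "0.0022 0.0002 -0.0045 0 0 0 1" --pt "0.0009 0 -0.0018 0 0 0 1" --pt "0 0 0 0 0 0 1"

```text
time: 6.65
tcp_pos: [0.3819, 0.0191, 0.3664]
ee_rot: [-1.197, -0.298, -0.85]
contact_force: [-14.7, -2.2, 19.1]
width: 0.0135
```

Run:
```python
from h import *
d=inport();print(d);B=np.c_[PX,PY,PZ];print("F port",d['F']@B)
```

```text
{'t': 6.65, 'g': array([ 1.3468,  1.1959, 31.9375]), 'turn': np.float64(40.02472941051989), 'tilt': np.float64(0.1229542494373457), 'w': 13.494725156162975, 'F': array([-14.7435,  -2.1533,  19.1256]), 'M': array([-0.0211,  1.7446,  0.1169]), 'j': array([  2.5444, -15.9508, -39.0949,  39.7476,   0.8704,  48.2344])}
F port [-0.9898  4.5638 23.7905]
```

Contact comes at cap origin about -10.4 mm with 24 N axial and little side force, consistent with sitting on top of the thread. I'll loosen the fingers so the cap can settle.

Emit:
arm_command --pt "0 0 0 0 0 0 0.55" --pt "-0.0009 0 0.0018 0 0 0 0.55" --pt "0 0 0 0 0 0 0.55" --pt "0 0 0 0 0 0 0.55"

```text
time: 7.15
tcp_pos: [0.3809, 0.0191, 0.3671]
ee_rot: [-1.199, -0.297, -0.85]
contact_force: [-0.0, -0.9, -0.6]
width: 0.0193
```

```bash
cat >> h.py <<'E'
def look(tag,h,turn=None):
    snap(tag);B=np.c_[PX,PY,PZ];a=np.linspace(0,2*np.pi,200);out=[]
    d=inport();print({k:np.round(v,2) for k,v in d.items()});print("F port",d['F']@B,"M port",d['M']@B)
    for n,(x,y) in(("top",(385,225)),("scene",(350,115))):
        im=cv2.resize(cv2.imread(f"pics/{n}{tag}.png")[y:y+80,x:x+80],None,fx=5,fy=5,interpolation=cv2.INTER_CUBIC)
        for z,col in((24+h,(0,0,255)),(h,(0,255,0))):
            q=(proj(n,PC+(np.c_[33.5*np.cos(a),33.5*np.sin(a),0*a+z]/1000)@B.T)-[x,y]+.5)*5
            cv2.polylines(im,[q.astype(np.int32)],True,col,1)
        out.append(im)
        L,c=plist(n,tag);T=L[(np.hypot(L[:,0],L[:,1])<32)&(abs(L[:,2]-h-24)<6)]
        A=np.c_[T[:,:2],np.ones(len(T))];z0=np.median(T[:,2]);k=abs(T[:,2]-z0)<3
        for i in range(4):
            pl=np.linalg.lstsq(A[k],T[k,2],rcond=None)[0];k=abs(A@pl-T[:,2])<1.5
        hull=cv2.convexHull(T[k,:2].astype(np.float32))
        print(n,"captop plane (deg,deg,origin z)",np.degrees(pl[:2]),pl[2]-24,"n",k.sum())
        # bar top
        S=L[(np.hypot(L[:,0],L[:,1])<34)&(abs(L[:,2]-pl[2]-26)<3)][:,:2]
        if len(S)>20:
            r=cv2.minAreaRect(S.astype(np.float32));print("   bar rect",r)
    cv2.imwrite(f"pics/o{tag}.png",np.hstack(out))
E
python3 -c "
from h import *
look(4,-11)"
```

```text
{'t': np.float64(7.25), 'g': array([ 1.43,  2.07, 32.99]), 'turn': np.float64(40.02), 'tilt': np.float64(0.02), 'w': np.float64(19.33), 'F': array([-0.23, -0.3 ,  0.48]), 'M': array([-0.06,  0.36, -0.07]), 'j': array([  2.55, -16.04, -39.02,  40.03,   0.86,  48.24])}
F port [-0.2835  0.0056  0.5362] M port [ 0.3642  0.0578 -0.0476]
top captop plane (deg,deg,origin z) [-0.431   0.6855] -10.223726006871944 n 274
   bar rect ((1.8303918838500977, -1.498178482055664), (56.86984634399414, 23.420473098754883), 38.982513427734375)
scene captop plane (deg,deg,origin z) [ 1.2474 -0.4071] -10.028907791789077 n 179
   bar rect ((6.49753475189209, 4.803813934326172), (41.345638275146484, 39.657470703125), 67.98566436767578)
```

View pics/o4.png

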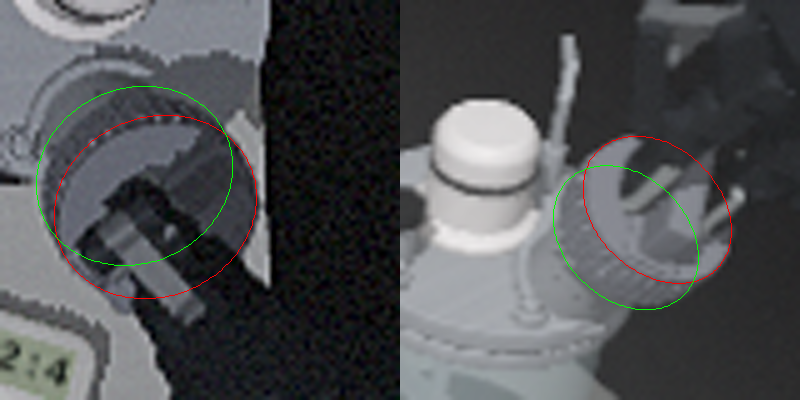

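The cap rests square, with tilt under 1° and the bar at about 39–40°. I'll turn it back anticlockwise with loose fingers.

Emit:
arm_command --pt "0 0 0 -4.53 -0.36 8.91 0.55" --pt "0 0 0 -4.53 -0.36 8.91 0.55" --pt "0 0 0 -4.53 -0.36 8.91 0.55" --pt "0 0 0 -4.53 -0.36 8.91 0.55" --pt "0 0 0 -4.53 -0.36 8.91 0.55" --pt "0 0 0 0 0 0 0.55"

```text
time: 8.0
tcp_pos: [0.381, 0.0191, 0.3671]
ee_rot: [-1.571, -0.472, 0.078]
contact_force: [-0.4, -1.0, 0.9]
width: 0.0191
```

```bash
python3 -c "
from h import *
look(5,-11)"
```

```text
{'t': np.float64(8.1), 'g': array([ 1.47,  1.94, 33.06]), 'turn': np.float64(89.79), 'tilt': np.float64(0.05), 'w': np.float64(19.56), 'F': array([-0.46,  0.29, -0.32]), 'M': array([-0.07,  0.45, -0.04]), 'j': array([  2.55, -16.07, -39.04,  40.  ,   0.88,  -1.53])}
F port [ 0.3208  0.5365 -0.0816] M port [ 0.4514  0.0478 -0.0165]
top captop plane (deg,deg,origin z) [-0.7156 -0.2909] -9.547516246356874 n 290
   bar rect ((-0.9034810066223145, -2.8693809509277344), (43.9995231628418, 36.11801528930664), 46.12656021118164)
scene captop plane (deg,deg,origin z) [-2.7412  0.7304] -7.587122474989862 n 161
   bar rect ((8.789825439453125, 2.202859878540039), (33.131954193115234, 50.63505172729492), 18.81967544555664)
```

View pics/o5.png

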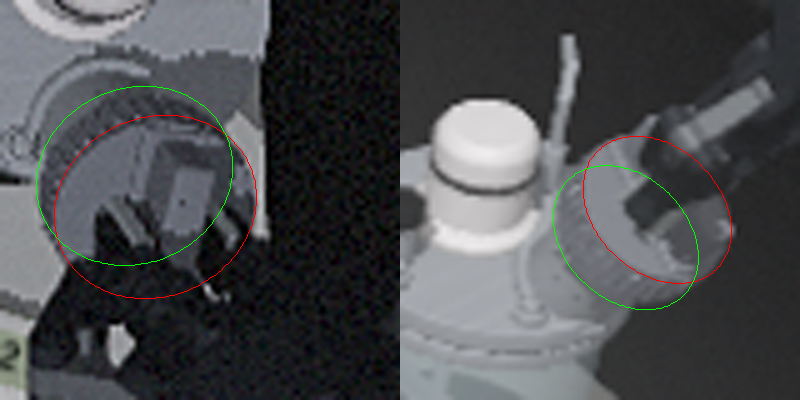

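The bar has followed to roughly 75–80° and the cap has not dropped yet. I'll keep turning.

Emit:
arm_command --pt "0 0 0 -3.62 -0.28 7.13 0.55" --pt "0 0 0 -3.62 -0.28 7.13 0.55" --pt "0 0 0 -2.26 -0.18 4.46 0.55" --pt "0 0 0 0 0 0 0.55"

```text
time: 8.6
tcp_pos: [0.381, 0.0192, 0.3672]
ee_rot: [-1.75, -0.439, 0.483]
contact_force: [0.8, 0.2, 0.4]
width: 0.0192
```

```bash
python3 -c "
from h import *
look(6,-14)"
```

```text
{'t': np.float64(8.7), 'g': array([ 1.55,  1.92, 33.1 ]), 'turn': np.float64(110.82), 'tilt': np.float64(0.05), 'w': np.float64(19.41), 'F': array([ 0.13,  0.29, -0.21]), 'M': array([0.03, 0.44, 0.01]), 'j': array([  2.54, -16.06, -39.02,  40.02,   0.91, -22.57])}
F port [ 0.2818 -0.0384 -0.2559] M port [ 0.435  -0.0577 -0.0224]
top captop plane (deg,deg,origin z) [ 0.2528 -0.8731] -15.350806340318087 n 321
   bar rect ((0.9702968597412109, -1.8428783416748047), (46.27419662475586, 37.561763763427734), 67.29076385498047)
scene captop plane (deg,deg,origin z) [-3.8641 -0.6425] -13.136467361277093 n 167
   bar rect ((8.166301727294922, -0.7173576354980469), (54.75035858154297, 32.86677551269531), 86.43359375)
```

View pics/o6.png

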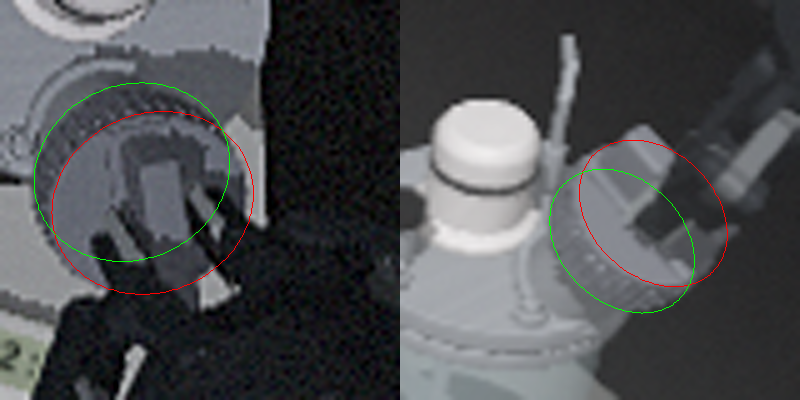

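The cap has dropped about 5.7 mm into the thread in both views. I'll follow it down 4 mm and turn forward.

Emit:
arm_command --pt "0.0018 0.0001 -0.0036 0 0 0 0.55" --pt "0 0 0 4.53 0.36 -8.91 0.55" --pt "0 0 0 4.53 0.36 -8.91 0.55" --pt "0 0 0 4.53 0.36 -8.91 0.55" --pt "0 0 0 4.53 0.36 -8.91 0.55" --pt "0 0 0 4.53 0.36 -8.91 0.55" --pt "0 0 0 4.53 0.36 -8.91 0.55" --pt "0 0 0 4.53 0.36 -8.91 0.55" --pt "0 0 0 4.53 0.36 -8.91 0.55" --pt "0 0 0 4.53 0.36 -8.91 0.55" --pt "0 0 0 4.53 0.36 -8.91 0.55" --pt "0 0 0 0 0 0 0.55"

```text
time: 10.2
tcp_pos: [0.3828, 0.0192, 0.3633]
ee_rot: [-1.107, -0.087, -1.321]
contact_force: [0.2, 0.1, 0.6]
width: 0.0189
```

```bash
python3 -c "
from h import *
look(7,-18)"
```

```text
{'t': np.float64(10.3), 'g': array([ 1.44,  2.1 , 28.95]), 'turn': np.float64(11.22), 'tilt': np.float64(0.01), 'w': np.float64(19.29), 'F': array([0.1 , 0.57, 0.14]), 'M': array([-0.06,  0.41, -0.01]), 'j': array([  2.55, -15.69, -39.32,  39.38,   0.89,  77.04])}
F port [ 0.5566 -0.195   0.0621] M port [0.4149 0.0285 0.0028]
top captop plane (deg,deg,origin z) [1.0852 0.8391] -17.49726714432711 n 277
   bar rect ((0.7845878601074219, -1.3797664642333984), (56.99227523803711, 28.457612991333008), 26.889759063720703)
scene captop plane (deg,deg,origin z) [1.1066 0.6103] -17.124790759733727 n 204
   bar rect ((-1.0886573791503906, 1.2914276123046875), (51.364864349365234, 42.85459518432617), 56.12143325805664)
```

View pics/o7.png

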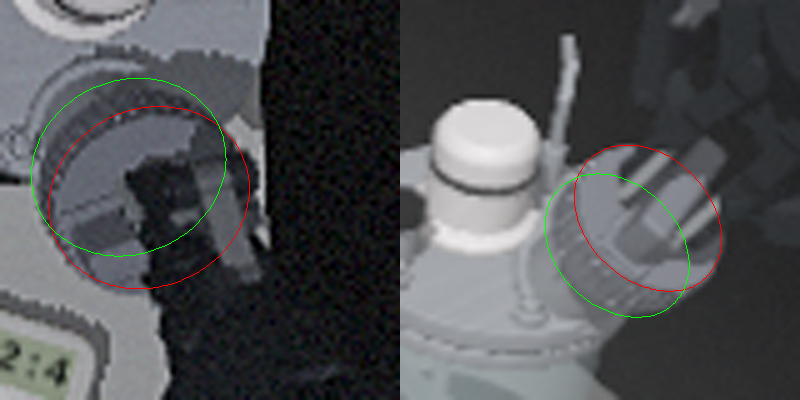

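The cap is at about 25° and winding down. I'll continue forward in smaller steps and watch the torque.

Emit:
arm_command --pt "0 0 0 3.62 0.28 -7.13 0.55" --pt "0 0 0 3.62 0.28 -7.13 0.55" --pt "0 0 0 1.36 0.11 -2.67 0.55" --pt "0 0 0 1.36 0.11 -2.67 0.55" --pt "0 0 0 0 0 0 0.55"

```text
time: 10.92
tcp_pos: [0.383, 0.0191, 0.3639]
ee_rot: [-1.106, 0.085, -1.661]
contact_force: [1.2, -1.6, 1.3]
width: 0.0192
```

```bash
python3 -c "
from h import *
look(8,-18)"
```

```text
{'t': np.float64(11.02), 'g': array([ 1.27,  1.63, 29.19]), 'turn': np.float64(-10.83), 'tilt': np.float64(0.06), 'w': np.float64(19.06), 'F': array([ 2.01, -2.73,  2.25]), 'M': array([-0.55, -0.18, -0.17]), 'j': array([  2.55, -15.7 , -39.29,  39.37,   0.86,  99.09])}
F port [-2.8775 -2.6146  1.1981] M port [-0.1325  0.5804  0.1011]
top captop plane (deg,deg,origin z) [-0.2759  0.7734] -17.381513148925748 n 282
   bar rect ((0.014336585998535156, 2.2417335510253906), (46.30550003051758, 40.52083969116211), 42.1212043762207)
scene captop plane (deg,deg,origin z) [ 0.6869 -1.1122] -17.25934897923803 n 195
   bar rect ((0.7525367736816406, -2.0441036224365234), (49.316402435302734, 39.50564193725586), 46.215938568115234)
```

View pics/o8.png

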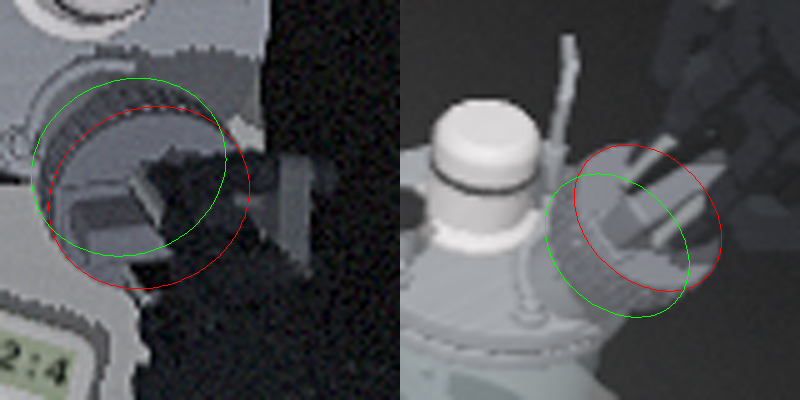

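Emit:
arm_command --pt "0 0 0 1.36 0.11 -2.67 0.55" --pt "0 0 0 1.36 0.11 -2.67 0.55" --pt "0 0 0 0 0 0 0.55"

```text
time: 11.4
tcp_pos: [0.3827, 0.0192, 0.3636]
ee_rot: [-1.117, 0.132, -1.756]
contact_force: [-1.0, -3.0, 2.7]
width: 0.0191
```

```bash
python3 -c "
from h import *
look(9,-18)"
```

```text
{'t': np.float64(11.5), 'g': array([ 1.34,  2.12, 29.09]), 'turn': np.float64(-16.86), 'tilt': np.float64(0.02), 'w': np.float64(19.38), 'F': array([ 0.18, -3.84,  2.49]), 'M': array([-0.72,  0.18, -0.13]), 'j': array([  2.55, -15.7 , -39.31,  39.4 ,   0.87, 105.11])}
F port [-3.8391 -1.0225  2.2705] M port [0.2398 0.6836 0.2042]
top captop plane (deg,deg,origin z) [0.1403 0.1529] -18.23605711817458 n 290
   bar rect ((0.31351280212402344, 0.03332328796386719), (50.047142028808594, 36.32887649536133), 34.675697326660156)
scene captop plane (deg,deg,origin z) [ 0.5891 -0.1972] -17.498140079109685 n 197
   bar rect ((3.885390281677246, -0.45035743713378906), (45.552608489990234, 39.383811950683594), 45.87314224243164)
```

View pics/o9.png

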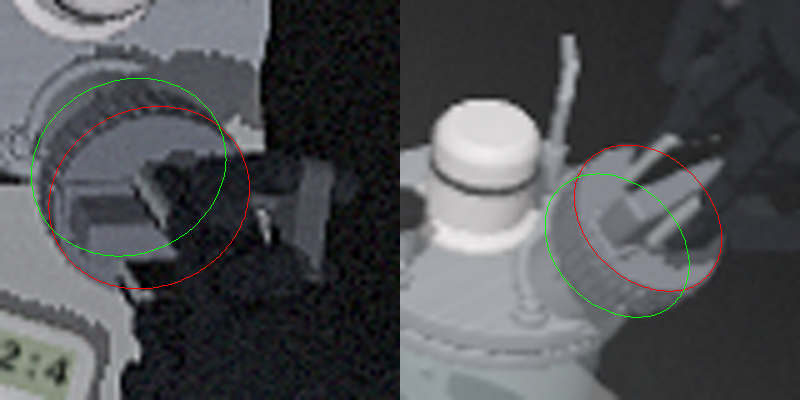

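Emit:
arm_command --pt "0 0 0 1.36 0.11 -2.67 0.55" --pt "0 0 0 1.36 0.11 -2.67 0.55" --pt "0 0 0 0 0 0 0.55"

```text
time: 11.88
tcp_pos: [0.3825, 0.0193, 0.3634]
ee_rot: [-1.133, 0.177, -1.852]
contact_force: [-3.5, -1.6, 2.5]
width: 0.0193
```

```bash
python3 -c "
from h import *
d=inport();B=np.c_[PX,PY,PZ];print(d['turn'],d['w'],d['g'],d['F']@B,d['M']@B)"
```

```text
-22.861201922390933 19.34725114442013 [ 1.5713  2.4798 28.9879] [-1.3099  2.0776  3.8821] [0.8784 0.2635 0.6836]
```

Torque rises to 0.68 N m, so the cap has reached its stop. I'll back the fingers off, withdraw along the axis and look.

Emit:
arm_command --pt "0 0 0 -4.53 -0.36 8.91 0.4" --pt "0 0 0 -4.53 -0.36 8.91 0.3" --pt "0 0 0 0 0 0 0.3" --pt "-0.0091 -0.0007 0.0178 0 0 0 0.3" --pt "-0.018 -0.0014 0.0356 0 0 0 0.3" --pt "-0.018 -0.0014 0.0356 0 0 0 0.3" --pt "-0.02 0.04 0.02 0 0 0 0.3" --pt "-0.01 0.055 0.01 0 0 0 0.3" --pt "0 0.055 0.01 0 0 0 0.3"

```text
time: 13.0
tcp_pos: [0.3103, 0.1501, 0.4903]
ee_rot: [-1.1, 0.026, -1.543]
contact_force: [2.0, -0.5, -0.1]
width: 0.03
```

```bash
python3 -c "
from h import *
look(10,-18)
X=cloud('top',np.load('pics/top10.npz')['d'])
for n in('top','scene'):
    L,c=plist(n,10);r=np.hypot(L[:,0],L[:,1]);S=L[(r<33)&(L[:,2]>23)&(L[:,2]<37)]
    m=S.mean(0);w,V=np.linalg.eigh(np.cov(S[:,:2].T));v=V[:,1];print(n,len(S),m,'ang',np.degrees(np.arctan2(v[1],v[0]))%180)
"
```

```text
{'t': np.float64(13.1), 'g': array([141.5 ,  -0.35, 169.75]), 'turn': np.float64(-2.85), 'tilt': np.float64(0.27), 'w': np.float64(29.89), 'F': array([-0.58, -1.06, -0.71]), 'M': array([0.02, 0.38, 0.04]), 'j': array([ 30.94, -20.09, -23.32,  62.22, -11.4 , 116.75])}
F port [-1.009   0.9122 -0.332 ] M port [ 0.3809 -0.0577  0.0099]
top captop plane (deg,deg,origin z) [0.5815 0.5388] -18.194168875433064 n 398
   bar rect ((-1.3107471466064453, 2.0953125953674316), (14.911121368408203, 56.73134994506836), 89.7447738647461)
scene captop plane (deg,deg,origin z) [ 0.1858 -0.2985] -17.45649970255467 n 225
   bar rect ((5.336669921875, 2.7149300575256348), (8.64006233215332, 44.322940826416016), 85.4322509765625)
top 331 [-1.2565  0.4545 30.2586] ang 0.2939520228164838
scene 78 [ 8.8859  3.705  29.8019] ang 177.00861546010043
```

View pics/o10.png

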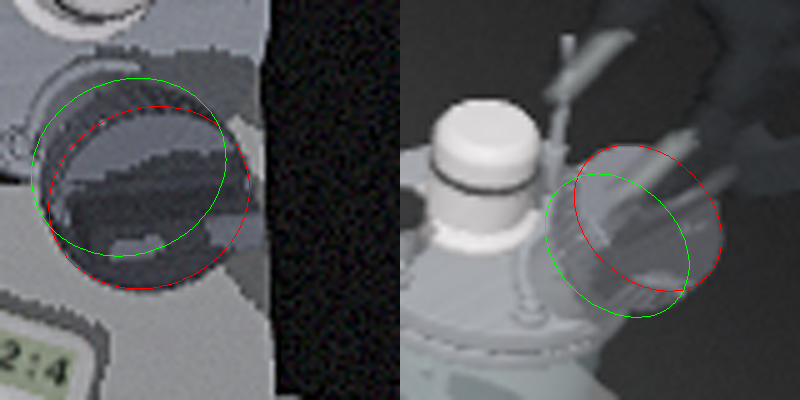

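The cap is home: the bar reads 0.3° in the top view and the cap origin has come down about 8 mm since it was set down. Now I'll check the knob and the clearance to the monitor.

Run:
```python
from h import *
k=np.array([.5885,.397])
for n in("top","scene"):
    X=cloud(n,np.load(f"pics/{n}0.npz")['d']).reshape(-1,3)
    for lo,hi in((.11,.2),(.2,.3),(.3,.45),(.45,.7)):
        Q=X[(X[:,2]>lo)&(X[:,2]<hi)&(X[:,0]>.4)&(X[:,1]>.1)];dd=np.hypot(*(Q[:,:2]-k).T)
        if len(Q):i=dd.argsort()[5];print(n,lo,hi,len(Q),dd[i],Q[i])
p=np.array([.5885,.397,.36]);R=Ro.from_euler('xyz',[-90,0,-20],degrees=True);print(delta(p,R),pose()[1])
s,q,Q=pose();y=Q.as_matrix()[:,1];ax=np.cross(y,[0,0,-1]);a=np.arcsin(np.linalg.norm(ax));r=ax/np.linalg.norm(ax)*a
V=Ro.from_rotvec(r)*Q;print("tilt",np.degrees(r),"yaw after",V.as_euler('xyz',degrees=True))
```

```text
top 0.11 0.2 4595 0.1797371169245016 [0.7646 0.433  0.1109]
top 0.2 0.3 4595 0.10690867365463293 [0.6867 0.3548 0.2647]
top 0.3 0.45 8592 0.10641929722357896 [0.6864 0.3552 0.3515]
top 0.45 0.7 12293 0.106271935687143 [0.6864 0.3557 0.5364]
scene 0.11 0.2 8916 0.17941885868396107 [0.765  0.429  0.1129]
scene 0.2 0.3 10273 0.10721633165668856 [0.6885 0.3584 0.2797]
scene 0.3 0.45 21635 0.10625297208755864 [0.6853 0.3533 0.4283]
scene 0.45 0.7 2205 0.10647977204147706 [0.6867 0.3558 0.4564]
(array([ 0.278 ,  0.2436, -0.1301]), array([-18.0473,  22.1243,  66.9711])) [0.3105 0.1534 0.4901]
tilt [-2.3731 26.8112  0.    ] yaw after [-90.       0.     -88.2936]
```

Emit:
arm_command --pt "0 0 0 -0.8 9 0 0.2" --pt "0.02 0.02 0 -0.8 9 0 0.2" --pt "0.03 0.028 -0.01 -0.8 8.8 0 0.2" --pt "0.033 0.03 -0.017 0 0 9.8 0.2" --pt "0.033 0.03 -0.017 0 0 9.8 0.2" --pt "0.033 0.03 -0.017 0 0 9.8 0.2" --pt "0.033 0.028 -0.017 0 0 9.8 0.2" --pt "0.033 0.028 -0.017 0 0 9.8 0.2" --pt "0.033 0.025 -0.017 0 0 9.8 0.2" --pt "0.03 0.0245 -0.018 0 0 9.5 0.2" --pt "0 0 0 0 0 0 0.2"

```text
time: 14.48
tcp_pos: [0.5904, 0.3931, 0.3553]
ee_rot: [-1.574, -0.002, -0.353]
contact_force: [-0.4, 0.5, -0.4]
width: 0.0342
```

Run:
```python
from h import *
p=np.array([.5885,.397,.36]);R=Ro.from_euler('xyz',[-90,0,-20],degrees=True);print(delta(p,R),pose()[1])
d=inport();print(d['j'],d['w'],d['F'])
snap(11)
t=np.load("pics/top11.npz")['p'];s=np.load("pics/scene11.npz")['p']
cv2.imwrite("pics/v11.png",np.hstack([cv2.resize(t[100:300,140:340,::-1],(400,400)),cv2.resize(s[120:320,140:340,::-1],(400,400))]))
```

```text
(array([-0.0019,  0.0039,  0.0047]), array([0.2304, 0.0185, 0.2017])) [0.5904 0.3931 0.3553]
[33.6968 39.9171 33.3551 83.5508 -0.2018 53.8987] 34.229076026043046 [-0.4446  0.5445 -0.3632]
```

View pics/v11.png

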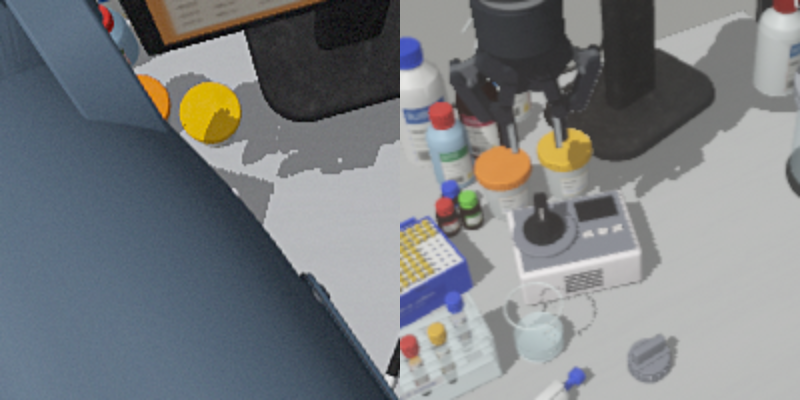

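The gripper hangs over the knob with its jaws either side of the bar. I'll descend and grip.

Emit:
arm_command --pt "-0.002 0.004 -0.03 0.2 0 0.2 0.2" --pt "0 0 -0.04 0 0 0 0.2" --pt "0 0 -0.026 0 0 0 0.2" --pt "0 0 0 0 0 0 0.2" --pt "0 0 0 0 0 0 0.2" --grip_force 20

```text
time: 15.2
tcp_pos: [0.5872, 0.3965, 0.2659]
ee_rot: [-1.565, -0.005, -0.349]
contact_force: [-0.6, 0.0, 0.9]
width: 0.0338
```

Run:
```python
from h import *
p=np.array([.5885,.397,.255]);R=Ro.from_euler('xyz',[-90,0,-20],degrees=True);print(delta(p,R),pose()[1])
d=inport();print(d['j'],d['w'],d['F'])
snap(12)
s=np.load("pics/scene12.npz")['p']
cv2.imwrite("pics/v12.png",cv2.resize(s[170:270,160:260,::-1],(500,500)))
```

```text
(array([ 0.0013,  0.0005, -0.0109]), array([-0.1872,  0.3809, -0.0055])) [0.5872 0.3965 0.2659]
[34.0393 40.1795 20.9165 70.3166 -0.058  54.0336] 33.82003214789299 [-0.5763  0.0413  0.9305]
```

View pics/v12.png

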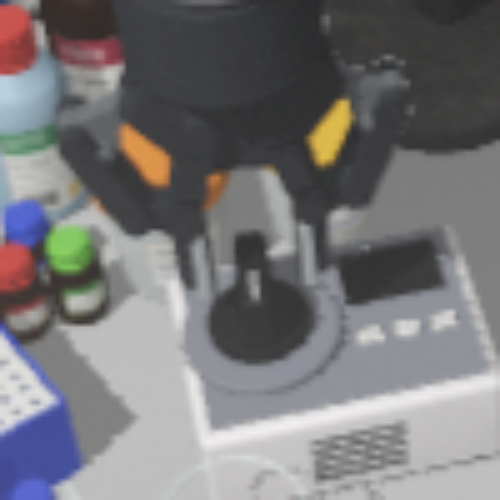

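The fingers straddle the bar. I'll lower the last 12 mm and close.

Emit:
arm_command --pt "0.001 0.0005 -0.012 -0.2 0.3 0 0.2" --pt "0 0 0 0 0 0 0.5" --pt "0 0 0 0 0 0 1" --pt "0 0 0 0 0 0 1" --pt "0 0 0 0 0 0 1"

```text
time: 15.92
tcp_pos: [0.5882, 0.3982, 0.2512]
ee_rot: [-1.57, 0.001, -0.347]
contact_force: [3.8, 10.0, -8.3]
width: 0.0138
```

Run:
```python
from h import *
d=inport();print(pose()[1],pose()[0]['ee_rot'],d['w'],d['F'],d['M'])
```

```text
[0.5882 0.3982 0.2512] [-1.5704  0.0005 -0.3469] 13.760590819206993 [ 3.7925  9.9904 -8.3262] [ 2.1696 -0.8201  0.016 ]
```

Emit:
arm_command --pt "0.0003 0.001 0 0 0 0 1" --pt "0 0 0 0 0 -10 1" --pt "0 0 0 0 0 -10 1" --pt "0 0 0 0 0 -10 1" --pt "0 0 0 0 0 -10 1" --pt "0 0 0 0 0 -10 1" --pt "0 0 0 0 0 -10 1" --pt "0 0 0 0 0 -10 1" --pt "0 0 0 0 0 -8 1" --pt "0 0 0 0 0 0 1"

```text
time: 17.18
tcp_pos: [0.5891, 0.3988, 0.2513]
ee_rot: [-1.571, 0.002, -1.711]
contact_force: [10.2, 8.3, -11.6]
width: 0.0135
```

Run:
```python
from h import *
d=inport();print(pose()[1],np.degrees(pose()[0]['ee_rot']),d['w'],d['F'],d['M'])
```

```text
[0.5891 0.3988 0.2513] [-90.0152   0.103  -98.0427] 13.513854955417983 [ 10.2407   8.3137 -11.559 ] [ 1.8826 -2.1663 -0.0234]
```

Emit:
arm_command --pt "0.0008 0.0006 0 0 0 -2 1" --pt "0 0 0 0 0 -2.5 1" --pt "0 0 0 0 0 -2.5 1" --pt "0 0 0 0 0 0 1"

```text
time: 17.68
tcp_pos: [0.5894, 0.399, 0.2513]
ee_rot: [-1.572, 0.0, -1.831]
contact_force: [5.5, 3.1, -6.2]
width: 0.0139
```

Run:
```python
from h import *
d=inport();print(pose()[1],np.degrees(pose()[0]['ee_rot']),d['w'],d['F'],d['M'])
```

```text
[0.5894 0.399  0.2513] [ -90.0653    0.018  -104.8947] 13.886338595245501 [ 5.5038  3.1422 -6.2414] [ 0.5541 -1.025   1.2859]
```

A turn of 85° with 1.3 N m means the knob is at its stop. I'll release, rise and retreat.

Emit:
arm_command --pt "0 0 0 0 0 -0.5 1" --pt "0 0 0 0 0 0 0.2" --pt "0 0 0 0 0 0 0.2" --pt "0 0 0.03 0 0 0 0.2" --pt "0 0 0.05 0 0 0 0.2" --pt "-0.02 -0.02 0.05 0 0 0 0.2" --pt "-0.045 -0.03 0.02 0 0 0 0.2" --pt "-0.045 -0.03 0.02 0 0 0 0.2" --pt "-0.045 -0.03 0.02 0 0 0 0.2" --pt "-0.045 -0.03 0.01 0 0 0 0.2" --pt "0 0 0 0 0 0 0.2"

```text
time: 19.05
tcp_pos: [0.3868, 0.2572, 0.4535]
ee_rot: [-1.571, 0.002, -1.84]
contact_force: [0.3, 0.7, -0.3]
width: 0.0341
```

Run:
```python
from h import *
print(pose()[1]);snap(13)
t=np.load("pics/top13.npz")['p'];s=np.load("pics/scene13.npz")['p']
cv2.imwrite("pics/v13.png",np.hstack([t[:,:,::-1][100:,150:],s[:,:,::-1][100:,150:-20]])[:, :800])
for n in("top","scene"):
    X=cloud(n,np.load(f"pics/{n}13.npz")['d']).reshape(-1,3)
    Q=X[(np.hypot(X[:,0]-.5885,X[:,1]-.397)<.024)&(X[:,2]>.088)&(X[:,2]<.108)]
    if len(Q)>20:
        w,V=np.linalg.eigh(np.cov(Q[:,:2].T));v=V[:,1];print(n,"knob",len(Q),Q.mean(0),np.degrees(np.arctan2(v[1],v[0]))%180,cv2.minAreaRect((Q[:,:2]*1000).astype(np.float32)))
    for nm,c,r,lo in(("small",(.425,.365),.03,.008),):
        Q=X[(np.hypot(X[:,0]-c[0],X[:,1]-c[1])<r)&(X[:,2]>lo)&(X[:,2]<.05)];print(n,nm,len(Q),cv2.minEnclosingCircle((Q[:,:2]*1000).astype(np.float32)) if len(Q) else 0)
```

```text
[0.3868 0.2572 0.4535]
top knob 166 [0.5877 0.3959 0.0995] 78.50208607061253 ((588.4859008789062, 396.5982360839844), (40.87717819213867, 13.923482894897461), 78.78604888916016)
top small 0 0
scene knob 190 [0.5865 0.3985 0.0985] 78.0049159496505 ((588.4025268554688, 397.59619140625), (41.87689971923828, 15.734673500061035), 77.26956176757812)
scene small 388 ((426.3486633300781, 366.26251220703125), 22.295381546020508)
```

View pics/v13.png

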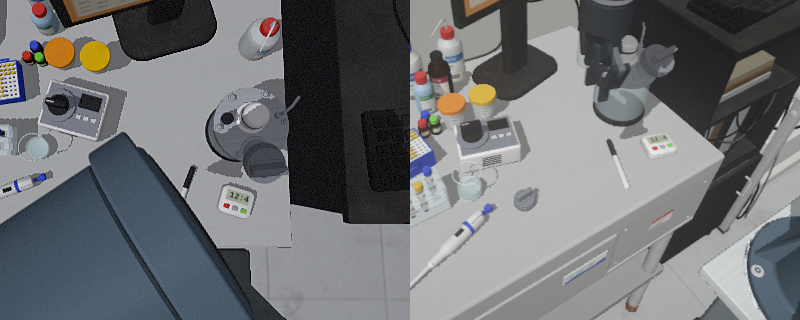

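The knob bar now reads about 78°, against 159–162° at the start, and 86° of turn was expected. The torque said it was at the stop, but the camera readings are a few degrees short. I'll grip once more and press against the stop to be sure.

Run:
```python
from h import *
p=np.array([.589,.3985,.31]);R=Ro.from_euler('xyz',[-90,0,-102],degrees=True);print(delta(p,R))
```

```text
(array([ 0.2   ,  0.1399, -0.1422]), array([-0.0804, -0.024 ,  3.4162]))
```

Emit:
arm_command --pt "0.045 0.03 -0.01 0 0 0 0.2" --pt "0.045 0.03 -0.02 0 0 0 0.2" --pt "0.045 0.03 -0.02 0 0 0 0.2" --pt "0.04 0.03 -0.02 0 0 1.7 0.2" --pt "0.025 0.02 -0.04 0 0 1.7 0.2" --pt "0 0 -0.03 0 0 0 0.2" --pt "0 0 0 0 0 0 0.2" --pt "0 0 0 0 0 0 0.2"

```text
time: 20.15
tcp_pos: [0.5895, 0.3989, 0.3127]
ee_rot: [-1.572, 0.001, -1.781]
contact_force: [-0.1, -0.8, 1.6]
width: 0.0342
```

Run:
```python
from h import *
p=np.array([.589,.3985,.2515]);R=Ro.from_euler('xyz',[-90,0,-102],degrees=True);print(delta(p,R),inport()['F'])
```

```text
(array([-0.0005, -0.0004, -0.0612]), array([-0.0563, -0.0462,  0.0235])) [-0.093  -0.7863  1.5806]
```

Emit:
arm_command --pt "0 0 -0.031 0 0 0 0.2" --pt "0 0 -0.03 0 0 0 0.2" --pt "0 0 0 0 0 0 0.5" --pt "0 0 0 0 0 0 1" --pt "0 0 0 0 0 0 1" --pt "0 0 0 0 0 0 1" --grip_force 40

```text
time: 20.9
tcp_pos: [0.5894, 0.3988, 0.2522]
ee_rot: [-1.571, 0.001, -1.78]
contact_force: [-3.6, -3.9, 7.8]
width: 0.0133
```

Run:
```python
from h import *
d=inport();print(pose()[1],np.degrees(pose()[0]['ee_rot']),d['w'],d['F'],d['M'])
```

```text
[0.5894 0.3988 0.2522] [ -90.0207    0.0669 -102.0138] 13.253105620224284 [-3.6329 -3.926   7.7859] [-0.8806  0.7805  0.3895]
```

Emit:
arm_command --pt "0 0 0 0 0 -1 1" --pt "0 0 0 0 0 -1 1" --pt "0 0 0 0 0 0 1"

```text
time: 21.28
tcp_pos: [0.5894, 0.3988, 0.2523]
ee_rot: [-1.571, 0.001, -1.815]
contact_force: [-3.0, -4.2, 7.6]
width: 0.0132
```

Run:
```python
from h import *
d=inport();print(pose()[1],np.degrees(pose()[0]['ee_rot']),d['w'],d['F'],d['M'])
```

```text
[0.5894 0.3988 0.2523] [ -90.0112    0.0704 -103.9897] 13.210222541862548 [-2.9921 -4.2279  7.6436] [-0.8598  0.6287  1.2065]
```

The stop is confirmed: 2° more raises the torque from 0.39 to 1.21 N m. I'll release and retreat clear.

Emit:
arm_command --pt "0 0 0 0 0 0 0.2" --pt "0 0 0 0 0 0 0.2" --pt "0 0 0.03 0 0 0 0.2" --pt "0 0 0.05 0 0 0 0.2" --pt "-0.02 -0.02 0.05 0 0 0 0.2" --pt "-0.045 -0.03 0.02 0 0 0 0.2" --pt "-0.045 -0.03 0.02 0 0 0 0.2" --pt "-0.045 -0.03 0.02 0 0 0 0.2" --pt "-0.045 -0.03 0.01 0 0 0 0.2" --pt "0 0 0 0 0 0 0.2" --pt "0 0 0 0 0 0 0.2"

```text
time: 22.65
tcp_pos: [0.3894, 0.2589, 0.4509]
ee_rot: [-1.572, 0.001, -1.815]
contact_force: [0.3, 0.3, 0.2]
width: 0.0343
```

Run:
```python
from h import *
print(pose()[1],pose()[0]['contact_force']);look(14,-18)
for n in("top","scene"):
    X=cloud(n,np.load(f"pics/{n}14.npz")['d']).reshape(-1,3)
    Q=X[(np.hypot(X[:,0]-.5885,X[:,1]-.397)<.024)&(X[:,2]>.088)&(X[:,2]<.108)]
    w,V=np.linalg.eigh(np.cov(Q[:,:2].T));v=V[:,1];print(n,"knob",np.degrees(np.arctan2(v[1],v[0]))%180)
    L,c=plist(n,14);r=np.hypot(L[:,0],L[:,1]);S=L[(r<33)&(L[:,2]>23)&(L[:,2]<37)]
    if len(S)>20: w,V=np.linalg.eigh(np.cov(S[:,:2].T));v=V[:,1];print(n,len(S),'cap ang',np.degrees(np.arctan2(v[1],v[0]))%180)
```

```text
[0.3894 0.2589 0.4509] [0.2867 0.2884 0.1718]
{'t': np.float64(22.75), 'g': array([240.22,  10.28, 111.51]), 'turn': np.float64(-16.61), 'tilt': np.float64(27.11), 'w': np.float64(33.9), 'F': array([ 0.07,  0.53, -0.24]), 'M': array([ 0.01,  0.02, -0.01]), 'j': array([ 33.6 ,   8.29,  -0.18,  81.61,   0.08, 137.61])}
F port [ 0.5196  0.0085 -0.265 ] M port [ 0.0238 -0.0058 -0.0106]
top captop plane (deg,deg,origin z) [-0.7146  0.3712] -18.090950511929385 n 399
   bar rect ((-2.0132884979248047, 2.2335238456726074), (55.886749267578125, 14.547484397888184), 1.6626518964767456)
scene captop plane (deg,deg,origin z) [-0.114   0.1493] -17.396721245570525 n 307
   bar rect ((-1.7753772735595703, 0.29912281036376953), (57.977874755859375, 13.154098510742188), 0.5246418714523315)
top knob 78.45733659433172
top 334 cap ang 0.20276684259027888
scene knob 79.3346772595608
scene 177 cap ang 179.4640887791938
```

View pics/o14.png

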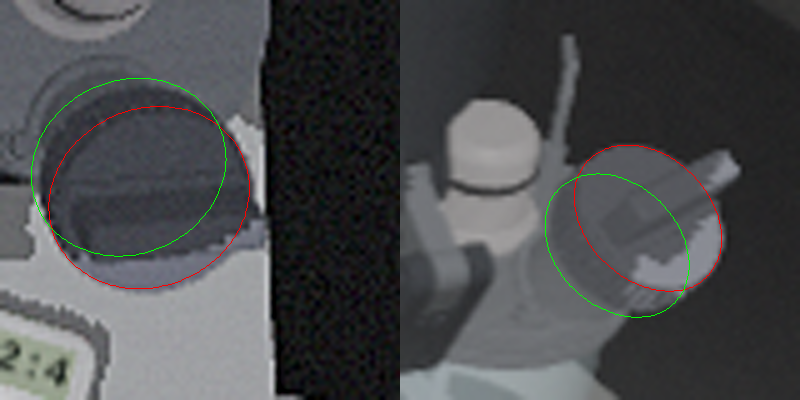

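The cap is square on the port with its bar level (within 1° in both views), and the arm is clear of everything. I'll hand the job in.

```bash
python3 -c "
from bench import *
print(close_job())"
```

```text
the job is handed in; nothing more can be done
None
```

I closed the inclined port with the larger cap and turned the stirrer knob clockwise to its stop. I handed the job in at about 22.8 s.

**Cap:** I set it on the thread at TURN 40 and turned it back until it dropped about 5.7 mm. I then turned it forward until the torque rose to 0.68 N m at the stop. The last check from both cameras showed the bar within 1° of level, the cap square to within about 1°, and its origin about 8 mm below where it was first set down. My depth readings put it at 17.4–18.1 mm below the rim, not the specified 19–20 mm. They read about 1–2 mm high throughout, including when the cap was first set down.

**Knob:** It met a hard stop, and I gripped it again to confirm: 2° more raised the torque from 0.39 to 1.21 N m. The camera showed about 80–84° of turn, a few degrees short of the nominal 86°. I trusted the stop torque over that reading.

**Other points:**
- While gripping the cap, the fingertips briefly pressed on its top with about 40 N at the wrist. I raised the gripper at once.
- The arm did not knowingly touch anything else. In the last checks the small cap was where it had been (scene view only), and the rest looked unmoved where I could see it.

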